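# Push the splined sprocket home on its checking stub

## Robot

A 6-joint arm with a two-finger parallel gripper is mounted at the origin on the work surface. World frame = base frame: x ahead of the robot, y to its left, z up, the work surface at z = 0. Lengths are in m, angles in degrees, forces in N, time in s.
With the tool pointing down it reaches from about 0.325 to 0.925 m from the base axis. Payload 3.1 kg.
Tool frame: the origin (TCP) lies on the centre line of the jaws, within the pads' length; the fingertips stand 25 mm ahead of it and the grasp point (between the pads) lies 6 mm ahead of it; x points along the fingers, z is the direction in which the jaws open and shut, and the axes are right-handed (so a half turn about x gives the same grasp; the last joint's range is limited). The gripper opens to 85 mm and grips with 20 to 120 N. Pads are 22 mm wide; open, the fingers measure 114 mm over their backs; the gripper's body (76 mm by 85 mm) begins 54 mm behind the grasp point. The pads swing forward as they close: fully open they stand 13 mm farther back than shut.
Start: joints at [-78.163, 12.427, 92.441, -0, 75.132, -6.429], TCP at [0.196, -0.594, 0.256] pointing down, gripper open.
Joint ranges: [-157.48, 157.48], [-44.54, 120.13], [17.64, 146.25], [-64.5, 244.5], [7.68, 150.69], [-147.95, 147.95]. Speed limits (degrees/s): [159.86, 159.86, 180, 180, 180, 180].

## Interface

Orientations are given as [roll, pitch, yaw] about the fixed x, y, z axes, in that order (R = Rz(yaw) Ry(pitch) Rx(roll)).
In Python, from station import manip gives the robot as it stands.
- The arm moves only by the shell command python3 -m jog 'ROWS' [FORCE]. ROWS is JSON, a list of rows, each a list of 3 entries, a list of its own where there are three numbers: the shift along the tool's x, y, z in cm, then the turn about the tool's x in units of 8 degrees (1.0 is 8 degrees), then the closure, from -1 (fully open) to 1 (shut), so that 0 is half open. A call has exactly 8 rows; each row is the pose to reach, as a shift and turn from the pose commanded when the call began, along the tool's axes at that moment; what a row does not reach only later rows make up. A row lasts 1/10 s, in which the tool goes at most 50 mm and 8.59 degrees, less where a joint would pass 70% of its speed; a pose out of reach is approached as far as the arm can. A call with a gripper value outside its range is refused whole. The fingers move at their own pace and stop on an object; FORCE is the grip in N (left out, the last holds). Time passes only in rows, so rows that repeat a pose let the fingers close, or fill a call up. It gives the time, the measured TCP pose, the force and the opening at its end, in the units of the state.
- manip.get_state(): the state, without advancing time (a new reading comes with each control period).
- manip.capture(name): name is "scene" or "top" or "wrist"; returns a dict with "frame" (420x560x3 uint8, blue, green, red), "intrinsics" (3x3 intrinsics, pixels), "rvec" (rotation vector, rad) and "tvec" (3), from world to camera coordinates, as OpenCV has them. Camera axes: x right, y down, z forward; pixel columns grow to the right and rows downward; lengths in m; the calibration is good to about 2 mm. A picture is of the moment at which its call begins. There is no depth.
- manip.close_job(): hands the job in, once; it reports no verdict.
Trained networks look in a picture, given as the dict that the camera call returned (one of the last four; its "shot" number tells which), for a name from the list of things; names that differ only in an ending like _2 or _b are one class to them, and where a whole thing is asked for, a point or a joint stands for the part that bears it (a point fixed in the world has none). Each returns a list of dicts, best first, with "score" (0 to 1); they miss things now and then, are a little off and sometimes report something else, mostly with a low value. They report only what shows in the picture. A call takes as long as a camera call. They do not tell look-alikes from the thing itself.
- manip.boxes_of(thing, picture): "xyz" ([x, y, z] in m, in world coordinates, good to about 4 mm: the middle of the surface that is visible of it).
- manip.cut_out(thing, picture): "region" (420x560 bool, what is visible of it).
The state is a dict: "t": time; "q": joint angles; "dq": joint speeds; "joint_efforts": joint torques, N m; "position": TCP position; "eef_rot": TCP orientation; "contact_force": force on the tool from outside, world axes, zero at the start; "torque": the same for the moment, N m; "grip_width": finger opening in m.
Only numpy, scipy, OpenCV 4.12 (cv2) and the standard library are available. Lean on these libraries where they do the work, as an engineer would, in place of code of your own. Each camera call takes 0.05 s, during which the arm holds its last target. There are 200 camera calls.

## Task

Take the larger white nylon sprocket, the one with six teeth inside its bore, and put it on the upright splined stub shaft (not the smooth post), flat side down as it lies now. Turn or rock it until the splines mesh, push it down fully home on the shoulder, and only then let go of it. Leave the smaller sprocket and the wheel hub where they are.

Things in the scene. Friction and masses are not known exactly. Their poses are not given: they have to be found in the camera images.
- sprocket_mid (a point): Larger white nylon sprocket, lying flat: disc 122 mm over its teeth, 8 mm thick; on it a round hollow boss, 52 mm outside, top 46 mm above the underside: grip this across, from above. Through bore 41 mm with six straight inner teeth 5 mm wide, tips on a 30 mm circle. Point on the axis 23 mm above the underside. z up; x through the middle of a gap between inner teeth (six, each by a rivet).
- stub_seat (a point): Point on axis at top of the fixed splined stub's 58 mm wide shoulder, 30 mm above the table; z up, x through a spline. 25 mm core, six splines 4.5 mm wide on a 36 mm circle, to 38 mm above here; cone-tipped core to 54. Meshes when the x axes agree within 11 deg modulo 60; sprocket_mid is 23 mm above here when home, about 60 when riding unmeshed on the splines. Not the smooth post.
- small_mid (a point): The smaller white nylon sprocket, a bystander: 86 mm root diameter (92 mm over 30 chain teeth), the same 52 mm boss 46 mm tall, but a plain round 41 mm bore without inner teeth. Loose; point on its axis 23 mm above its underside.
- hub_mid (a point): Nickel-plated wheel hub, a bystander: flange 84 mm across with three studs, sleeve 50 mm across, 55 mm tall in all, loose. Point on its axis, half-way up.
Mind the look-alikes: they are no part of the job. Leave any turquoise or yellow look-alike of the part that bears sprocket_mid alone.

How it is judged (in metres and radians):
On the way:
1. the sprocket is pushed home on the splined stub while the fingers still have it (horizontal distance between sprocket_mid and stub_seat below 0.008 m and z of sprocket_mid in the frame of stub_seat below 0.031 m and angle between sprocket_mid's own z axis and vertical below 0.17 rad and contact force between the fingers and sprocket above 0.5 N), for 0.1 s.
At the end, for the whole second after the job is handed in: The larger sprocket sits on the splined stub, flat side down, splines meshed: its axis within 8 mm of the stub's, its underside within 8 mm of the shoulder, level within about 10 degrees, let go and at rest (horizontal distance between sprocket_mid and stub_seat below 0.008 m and z of sprocket_mid in the frame of stub_seat below 0.031 m and angle between sprocket_mid's own z axis and vertical below 0.17 rad and linear speed of sprocket below 0.02 m/s); the robot touches nothing.
It fails at once if the smaller sprocket is moved by more than 30 mm (distance of small_mid from where it was at the start of the episode above 0.03 m).
It fails at once if the wheel hub is moved by more than 30 mm (distance of hub_mid from where it was at the start of the episode above 0.03 m).
It also fails if it takes over 48 s, if anything falls off the work surface, if the arm or the gripper's body presses on something with over 40 N, if the wrist force passes 120 N, or if a joint passes its speed limit or range.

## Working session

There is one attempt and no reset: what is moved stays moved. The work goes in short steps, Python scripts to look and compute and a shell command to move; the robot and the scene stay as the last step left them, time stands still between calls to the robot, and variables do not carry over. Pictures are saved under pics/ and viewed, about 8 in all and at most 12, crops included, and the job is handed in when it is done.

```bash
mkdir -p pics
cat > h.py <<'E'
import numpy as np,cv2
from station import manip
from scipy.spatial.transform import Rotation as R
def cam(p): return cv2.Rodrigues(np.array(p["rvec"],float))[0],np.array(p["tvec"],float).ravel(),np.array(p["intrinsics"],float)
def proj(p,X):
    r,t,K=cam(p); c=r@np.array(X,float)+t; u=K@c; return u[:2]/u[2]
def onz(p,uv,z):
    r,t,K=cam(p); d=r.T@np.linalg.inv(K)@np.array([uv[0],uv[1],1.]); o=-r.T@t
    return o+d*(z-o[2])/d[2]
E
python3 - <<'E'
from h import *
print(manip.get_state())
for n in ["top","scene"]:
    p=manip.capture(n); cv2.imwrite(f"pics/{n}1.png",p["frame"])
    r,t,K=cam(p);print(n,"cam at",-r.T@t)
    for th in ["sprocket_mid","stub_seat","small_mid","hub_mid"]:
        for d in manip.boxes_of(th,p)[:4]: print(n,th,np.round(d["xyz"],3),round(d["score"],2),proj(p,d["xyz"]).round())
E
```

```text
{'t': 0.0, 'q': array([-7.81631764e+01,  1.24776990e+01,  9.25311484e+01, -1.50339412e-05,
        7.51328027e+01, -6.42640485e+00]), 'dq': array([ 0.04863151,  0.02709953, -0.03416307,  0.03525976,  0.03680871,
       -0.04350149]), 'joint_efforts': array([ 3.24395178e-04, -3.96843624e+01, -3.03851151e+01, -3.39493920e-05,
        9.78743134e-03, -1.88354983e-05]), 'position': array([ 0.19574685, -0.59273341,  0.25493369]), 'eef_rot': array([173.57946875,  89.85834985, 101.84270107]), 'contact_force': array([ 0.00805562, -0.6920283 ,  0.01814882]), 'torque': array([-0.02968674,  0.00895998,  0.0068393 ]), 'grip_width': 0.08527903628765529}
top cam at [ 0.37962829 -0.00667634  0.90652838]
top sprocket_mid [0.288 0.22  0.012] 0.9 [169. 300.]
top sprocket_mid [0.451 0.186 0.01 ] 0.85 [192. 210.]
top sprocket_mid [0.346 0.01  0.011] 0.66 [287. 270.]
top stub_seat [ 0.621 -0.207  0.019] 0.85 [408. 121.]
top small_mid [0.596 0.153 0.005] 0.92 [212. 134.]
top hub_mid [ 0.51  -0.005  0.008] 0.55 [297. 180.]
scene cam at [0.87946028 0.46999975 0.81715627]
scene sprocket_mid [0.364 0.023 0.006] 0.83 [324. 210.]
scene sprocket_mid [0.472 0.198 0.004] 0.76 [348. 300.]
scene sprocket_mid [0.3   0.229 0.01 ] 0.67 [425. 257.]
scene stub_seat [ 0.646 -0.202  0.017] 0.92 [143. 210.]
scene small_mid [0.607 0.166 0.003] 0.93 [278. 332.]
scene hub_mid [0.527 0.005 0.021] 0.97 [256. 242.]
```

View pics/top1.png

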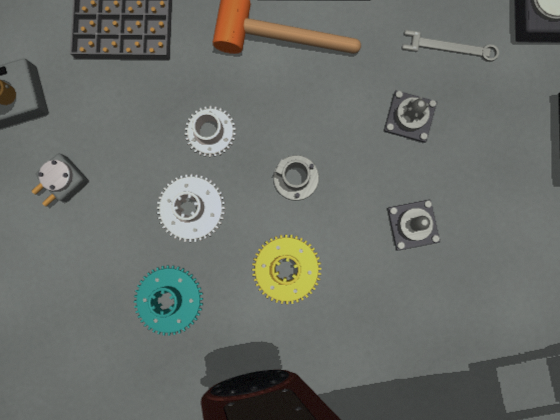

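View pics/scene1.png

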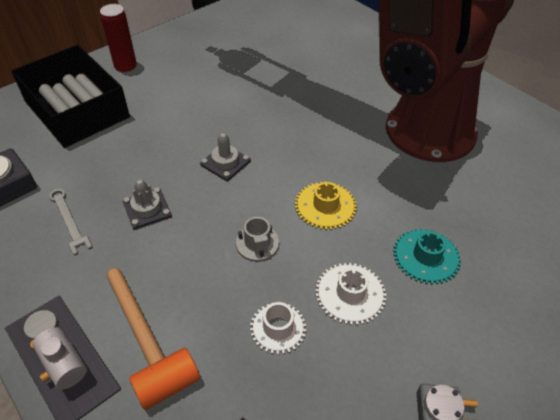

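Top picture: the six-toothed candidates are white at (190,208), yellow at (287,270) and turquoise at (169,300). A smaller white one with a plain bore is at (210,131), and the hub is at (296,178). The white one at (190,208) fits: it is white, the larger disc, and has inner teeth. The splined stub is at (412,113) and the smooth post at (418,224). I'll confirm with an enlarged crop and measure.

Run:
```python
from h import *
T={}
ps={n:manip.capture(n) for n in ["top","scene"]}
W={"sprocket_mid":(192,210,348,300),"stub_seat":(408,121,143,210)}
tiles=[]
for th,w in W.items():
    for n,(u,v) in zip(ps,[w[:2],w[2:]]):
        p=ps[n]
        for d in manip.cut_out(th,p):
            m=d["region"].astype(np.uint8)
            if m[int(v)-10:int(v)+10,int(u)-10:int(u)+10].sum()>60:
                c=max(cv2.findContours(m,0,1)[0],key=cv2.contourArea)
                (e,s,a)=cv2.fitEllipse(cv2.convexHull(c)); print(th,n,round(d["score"],2),np.round(e,1),np.round(s,1),"onz8",onz(p,e,.008).round(4),"onz30",onz(p,e,.03).round(4))
                break
        k=40
        tiles.append(cv2.resize(p["frame"][int(v)-k:int(v)+k,int(u)-k:int(u)+k],(390,290),interpolation=cv2.INTER_CUBIC) if 0 else cv2.resize(p["frame"][int(v)-k:int(v)+k,int(u)-k:int(u)+k],(295,295),interpolation=cv2.INTER_CUBIC))
cv2.imwrite("pics/crop1.png",np.vstack([np.hstack(tiles[:2]),np.hstack(tiles[2:])]))
p=manip.capture("wrist"); r,t,K=cam(p); s=manip.get_state()
Rt=R.from_euler("xyz",s["eef_rot"],degrees=True).as_matrix()
print("tool axes cols",Rt.round(3),"cam in tool",(Rt.T@(-r.T@t-s["position"])).round(3),"cam z in tool",(Rt.T@r[2]).round(3),K[0,0])
```

```text
sprocket_mid top 0.8 [190.7 208.1] [64.1 65.1] onz8 [0.4557 0.1885 0.008 ] onz30 [0.4538 0.1837 0.03  ]
sprocket_mid scene 0.76 [350.2 293.9] [59.4 70. ] onz8 [0.4628 0.1937 0.008 ] onz30 [0.4741 0.2012 0.03  ]
stub_seat top 0.6 [409.3 117.7] [51.5 59.7] onz8 [ 0.63   -0.2119  0.008 ] onz30 [ 0.6239 -0.2068  0.03  ]
stub_seat scene 0.61 [145.6 207.9] [44.2 56.4] onz8 [ 0.6373 -0.2112  0.008 ] onz30 [ 0.6439 -0.1927  0.03  ]
tool axes cols [[ 0.     0.95   0.313]
 [-0.     0.313 -0.95 ]
 [-1.     0.     0.   ]] cam in tool [-0.117  0.081 -0.   ] cam z in tool [ 0.947 -0.321  0.   ] 317.04364892111
```

View pics/crop1.png

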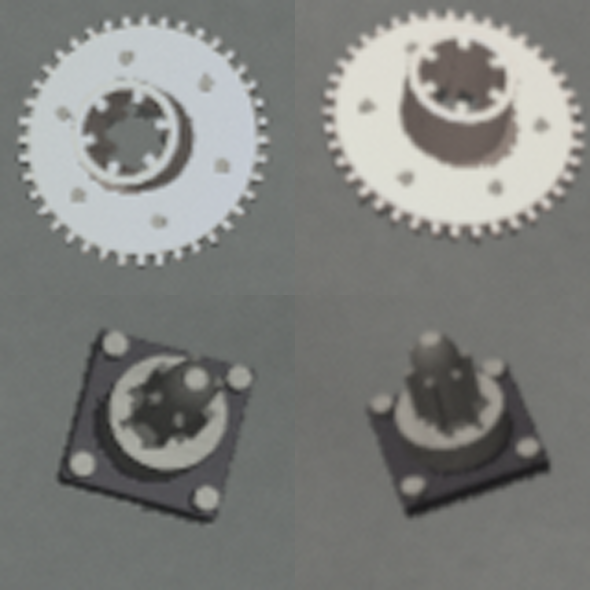

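The crop confirms it: the white disc has six inner teeth and rivets, and the splined stub is the right one. Next is a wrist look at the stub, which lies on the way.

```bash
python3 -m jog '[[[0,5,-2],0,-1],[[0,10,-4],0,-1],[[0,14,-6],0,-1],[[0,18,-8],0,-1],[[0,23,-10],0,-1],[[0,27,-12],0,-1],[[0,32,-14],0,-1],[[0,36,-15],0,-1]]'
python3 -m jog '[[[0,5,-2],0,-1],[[0,9,-4],0,-1],[[0,14,-6],0,-1],[[0,18,-7.5],0,-1],[[0,20,-8],0,-1],[[0,20,-8],0,-1],[[0,20,-8],0,-1],[[0,20,-8],0,-1]]'
python3 - <<'E'
from h import *
p=manip.capture("wrist"); cv2.imwrite("pics/w1.png",p["frame"])
for d in manip.boxes_of("stub_seat",p): print(d, proj(p,d["xyz"]))
s=manip.get_state();print(s["t"],s["position"],s["eef_rot"],s["q"])
print("shoulder est",proj(p,(.634,-.211,.03)))
E
```

```text
t: 1.65
position: [0.4921, -0.3361, 0.2566]
eef_rot: [69.8, 90.0, -1.9]
contact_force: [0.2, -0.3, 0.3]
grip_width: 0.0852
t: 2.45
position: [0.6546, -0.2005, 0.2562]
eef_rot: [-93.7, 89.9, -165.5]
contact_force: [-0.4, 0.1, 0.0]
grip_width: 0.0855
{'xyz': [0.6444, -0.2105, 0.015], 'score': 0.85} [291.47474293 187.44235506]
2.55 [ 0.65458838 -0.20080683  0.25640307] [ -84.44958774   89.97632023 -156.28903133] [-2.29151697e+01  1.95554128e+01  8.36068482e+01 -1.76757600e-02
  7.68540018e+01  4.89282964e+01]
shoulder est [289.18919409 199.43574354]
```

View pics/w1.png

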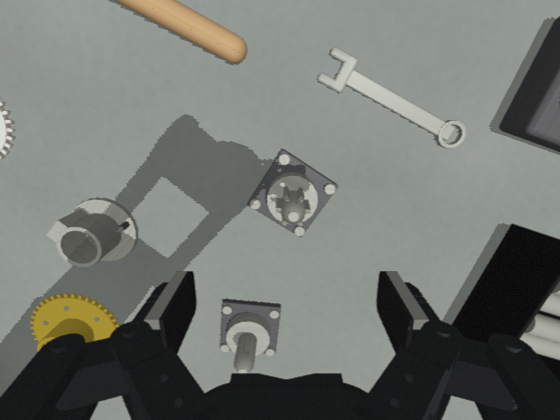

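Wrist picture: splined stub at about (292,195) with its four base bolts around it, smooth post at (247,335), hub at (95,232). I'll rectify the stub onto horizontal planes to get its centre and spline angle.

```bash
cat >> h.py <<'E'
def rect(p,c,z,half=.045,n=290):
    w=np.array([[c[0]+half,c[1]+half],[c[0]+half,c[1]-half],[c[0]-half,c[1]-half],[c[0]-half,c[1]+half]]) # up = +x, left=+y
    src=np.float32([proj(p,(*q,z)) for q in w]); dst=np.float32([[0,0],[n,0],[n,n],[0,n]])
    return cv2.warpPerspective(p["frame"],cv2.getPerspectiveTransform(src,dst),(n,n),flags=cv2.INTER_CUBIC)
def grid(im,half=.045,r=(),step=.01):
    im=im.copy();n=im.shape[0];k=n/2/half
    for rr in r: cv2.circle(im,(n//2,n//2),int(rr*k),(0,0,255),1)
    for i in range(-4,5):
        q=int(n/2+i*step*k); cv2.line(im,(q,0),(q,4 if i else n),(0,255,0),1); cv2.line(im,(0,q),(4 if i else n,q),(0,255,0),1)
    return im
E
python3 - <<'E'
from h import *
ps=[manip.capture(n) for n in ["wrist","top"]]
c=(.635,-.211)
rows=[np.hstack([grid(rect(p,c,.03),r=(.029,)),rect(p,c,.068)]) for p in ps]
cv2.imwrite("pics/r1.png",np.vstack(rows))
E
```

```text
(no output)
```

View pics/r1.png

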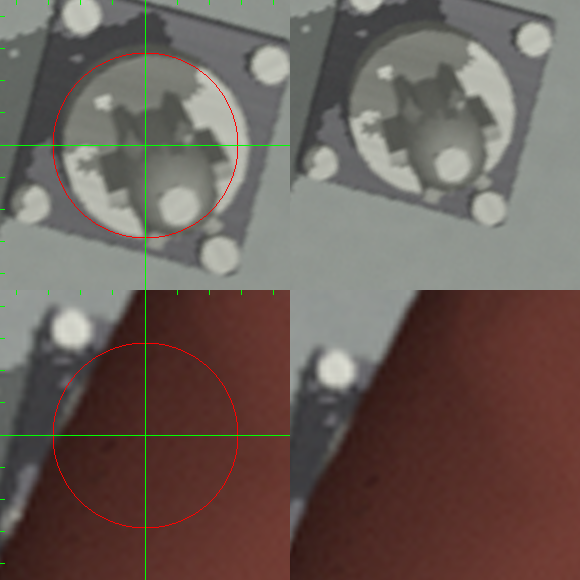

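Shoulder circle centre comes out about 12 px right of the grid centre, so (0.635, -0.215), and the splines at about 46° mod 60. I'll check this by overlaying a model on all three views.

```bash
cat >> h.py <<'E'
def overlay(p,frame,c,items,k,s=6,col=(0,0,255)):
    """items: list of 3d polylines"""
    u0=np.round(c-k).astype(int); M=np.float32([[s,0,-s*u0[0]],[0,s,-s*u0[1]]])
    im=cv2.warpAffine(frame,M,(int(2*k*s),)*2,flags=cv2.INTER_CUBIC)
    for L in items:
        q=np.array([(proj(p,x)-u0+.5)*s for x in L]); cv2.polylines(im,[np.round(q).astype(np.int32)],False,col,1,cv2.LINE_AA)
    return im
def circ(c,z,r): a=np.radians(np.arange(0,361,10)); return [(c[0]+r*np.cos(t),c[1]+r*np.sin(t),z) for t in a]
def teeth(c,z,ph,w,r0,r1):
    out=[]
    for i in range(6):
        a=np.radians(ph+60*i); d=np.array([np.cos(a),np.sin(a)]); n=np.array([-d[1],d[0]])*w/2
        out.append([(*(np.array(c)+d*r+n*s),z) for r,s in((r0,1),(r1,1),(r1,-1),(r0,-1))])
    return out
E
python3 - <<'E'
from h import *
ps=[manip.capture(n) for n in ["wrist","top","scene"]]
fr=[ps[0]["frame"],cv2.imread("pics/top1.png"),cv2.imread("pics/scene1.png")]
c=(.635,-.2147)
it=[circ(c,.03,.029),circ(c,.084,.004)]+teeth(c,.068,46,.0045,.0125,.018)
T=[overlay(p,f,proj(p,(*c,.05)),it,24,8) for p,f in zip(ps,fr)]
cv2.imwrite("pics/o1.png",cv2.resize(np.hstack(T[:2]+[]),None,fx=1,fy=1) if 0 else np.hstack([cv2.resize(t,(266,266),interpolation=cv2.INTER_AREA) if 0 else t for t in T])[:, :])
im=cv2.imread("pics/o1.png"); 
cv2.imwrite("pics/o1.png",np.vstack([np.hstack(T[:2]),np.hstack([T[2],T[0]*0])])[:768])
cv2.imwrite("pics/o1.png",cv2.resize(cv2.imread("pics/o1.png"),(600,600),interpolation=cv2.INTER_AREA))
E
```

```text
(no output)
```

View pics/o1.png

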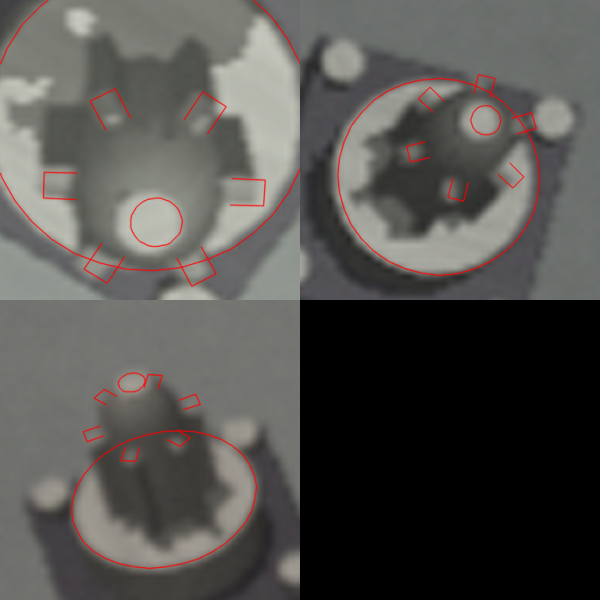

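Run:
```python
from h import *
s=manip.get_state(); Rt=R.from_euler("xyz",s["eef_rot"],degrees=True).as_matrix()
print(s["t"],s["position"]); print(Rt.round(3)); d=np.array([.459+.03*.95,.19+.03*.31,.2])-s["position"]; print(Rt.T@d*100)
```

```text
2.8 [ 0.65522884 -0.2001902   0.25648256]
[[ 0.     0.95   0.312]
 [-0.     0.312 -0.95 ]
 [-1.     0.     0.   ]]
[  5.64328317  -3.45083372 -43.1902964 ]
```

The model matches in all three views to about 1 mm, so the stub is at (0.635, -0.214) with phase 46° mod 60. Next is the sprocket.

```bash
python3 -m jog '[[[0,0,-5],0,-1],[[0,-1,-10],0,-1],[[0,-1,-15],0,-1],[[1,-2,-20],0,-1],[[2,-2,-24],0,-1],[[3,-3,-29],0,-1],[[4,-3,-33],0,-1],[[5,-3,-37],0,-1]]'
python3 -m jog '[[[0,0,-5],0,-1],[[0,-0.5,-6],0,-1],[[0,-0.5,-6],0,-1],[[0,-0.5,-6],0,-1],[[0,-0.5,-6],0,-1],[[0,-0.5,-6],0,-1],[[0,-0.5,-6],0,-1],[[0,-0.5,-6],0,-1]]'
python3 - <<'E'
from h import *
ps=[manip.capture(n) for n in ["wrist","scene"]]
p=ps[0]
best=None
for d in manip.cut_out("sprocket_mid",p):
    m=d["region"].astype(np.uint8); c=max(cv2.findContours(m,0,1)[0],key=cv2.contourArea)
    (e,s,a)=cv2.fitEllipse(cv2.convexHull(c)); print(round(d["score"],2),np.round(e,1),np.round(s,1),onz(p,e,.008).round(4))
c=(.459,.1905)
fr=[p["frame"],cv2.imread("pics/top1.png"),cv2.imread("pics/scene1.png")]
ps=[p,manip.capture("top"),ps[1]]
it=[circ(c,.008,.061),circ(c,.046,.026)]
T=[cv2.resize(overlay(q,f,proj(q,(*c,.02)),it,k,6),(400,400),interpolation=cv2.INTER_AREA) for q,f,k in zip(ps,fr,[80,38,42])]
R4=cv2.resize(rect(p,c,.046),(400,400))
cv2.imwrite("pics/o2.png",cv2.resize(np.vstack([np.hstack(T[:2]),np.hstack([T[2],R4])]),(600,600),interpolation=cv2.INTER_AREA))
s=manip.get_state();print(s["t"],s["position"],s["q"])
E
```

```text
t: 3.6
position: [0.5101, 0.1438, 0.2063]
eef_rot: [88.0, 90.0, 16.3]
contact_force: [0.9, 0.9, 0.6]
grip_width: 0.0854
t: 4.4
position: [0.488, 0.1971, 0.2063]
eef_rot: [-41.6, 90.0, -113.4]
contact_force: [0.1, 0.4, 0.8]
grip_width: 0.0856
0.73 [284.4 211.3] [111.6 118.3] [0.4616 0.1903 0.008 ]
0.64 [216.2 329.2] [89.5 95.9] [0.2932 0.2216 0.008 ]
0.63 [371.3 336.6] [52.8 76.6] [0.3414 0.04   0.008 ]
4.6 [0.48767618 0.19761499 0.20628595] [ 1.44147391e+01  3.22900863e+00  1.08371123e+02 -1.70609720e-03
  6.84030887e+01  8.61651955e+01]
```

View pics/o2.png

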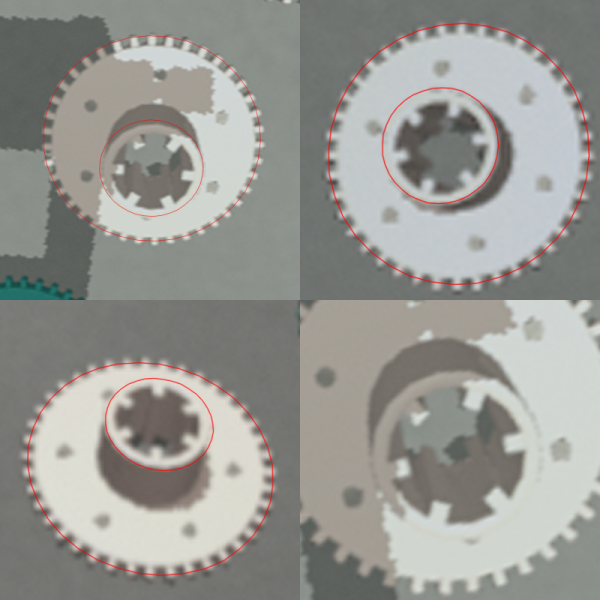

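The disc and boss outlines match in all three views: boss axis about (0.458, 0.1895), top at 46 mm. Gap phase is about 10.5° mod 60 from both teeth and rivets, so the sprocket needs a -24.5° world turn, which is +3 tool units. Moving in to grasp.

```bash
python3 -m jog '[[[0,-3.1,-0.2],0,-1],[[5,-3.1,-0.2],0,-1],[[9,-3.1,-0.2],0,-1],[[12,-3.1,-0.2],0,-1],[[14.5,-3.1,-0.2],0,-1],[[16.2,-3.1,-0.2],0,-1],[[16.2,-3.1,-0.2],0,-1],[[16.2,-3.1,-0.2],0,-1]]' 60
python3 -m jog '[[[0,0,0],0,0.2],[[0,0,0],0,0.6],[[0,0,0],0,1],[[0,0,0],0,1],[[0,0,0],0,1],[[0,0,0],0,1],[[0,0,0],0,1],[[0,0,0],0,1]]' 60
```

```text
t: 5.4
position: [0.4576, 0.19, 0.0444]
eef_rot: [-90.5, 90.0, -162.3]
contact_force: [0.3, 0.8, -0.3]
grip_width: 0.0854
t: 6.2
position: [0.4592, 0.1904, 0.0462]
eef_rot: [84.2, 89.8, 12.5]
contact_force: [-0.8, -0.1, 6.0]
grip_width: 0.0504
```

```bash
python3 -m jog '[[[-3,0,0],0,1],[[-7,0,0],0,1],[[-12,0,0],0,1],[[-12,0.5,4],0.5,1],[[-12,1,8],1,1],[[-12,1.5,12],1.5,1],[[-12,2,16],2,1],[[-12,2.5,20],2.5,1]]'
python3 - <<'E'
from h import *
p=manip.capture("wrist"); s=manip.get_state()
Rt=R.from_euler("xyz",s["eef_rot"],degrees=True).as_matrix()
print(s["t"],s["position"],s["grip_width"],s["contact_force"],Rt.round(3))
cv2.imwrite("pics/w2.png",p["frame"])
E
```

```text
t: 7.0
position: [0.5439, 0.0065, 0.1642]
eef_rot: [-135.2, 90.0, 132.9]
contact_force: [1.2, 0.8, -2.2]
grip_width: 0.0505
7.05 [0.54729983 0.00069309 0.16500248] 0.05041151535614595 [ 3.93207785 -4.83943777 -1.20266601] [[ 0.005  0.999 -0.038]
 [-0.006 -0.038 -0.999]
 [-1.     0.005  0.006]]
```

View pics/w2.png

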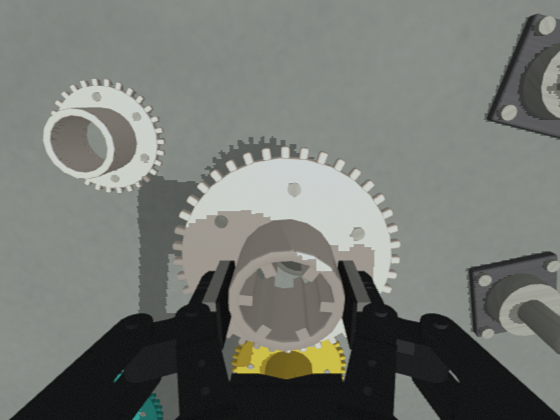

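The sprocket is held level with three rivets visible at (294,189), (222,221) and (358,234). I'll carry on to above the stub.

```bash
python3 -m jog '[[[0,2,4],0.5,1],[[0,4,8],0.5,1],[[0,6,12.5],0.5,1],[[0,8,17],0.5,1],[[0,9.9,21.5],0.5,1],[[0,9.9,21.5],0.5,1],[[0,9.9,21.5],0.5,1],[[0,9.9,21.5],0.5,1]]'
python3 - <<'E'
from h import *
p=manip.capture("wrist"); q=manip.capture("scene"); s=manip.get_state()
Rt=R.from_euler("xyz",s["eef_rot"],degrees=True).as_matrix()
P=s["position"]; print(s["t"],P,s["contact_force"],Rt.round(3))
yaw=np.degrees(np.arctan2(Rt[1,1],Rt[0,1])); ph=10.5+yaw-18.2
zu=P[2]-.0462; c=P[:2]-.0015*Rt[:2,1]
print("phase exp",ph%60,"c",c,"to go tool y,z cm",(Rt.T@np.array([.6353-c[0],-.214-c[1],0]))*100)
it=[circ(c,zu+.008,.061),circ(c,zu+.046,.026)]+teeth(c,zu+.046,ph+30,.005,.015,.0205)+teeth(c,zu+.008,ph,.0,.026,.061)
sc=(.6353,-.214); it2=[circ(sc,.03,.029),circ(sc,.084,.004)]
A=overlay(p,p["frame"],np.array([285,240.]),it+it2,120,2.5);B=overlay(q,q["frame"],proj(q,(*sc,.1)),it+it2,75,4)
cv2.imwrite("pics/o3.png",cv2.resize(np.hstack([A,B]),(800,400)))
E
```

```text
t: 7.85
position: [0.6355, -0.2088, 0.1635]
eef_rot: [-120.7, 89.9, 143.6]
contact_force: [0.9, -0.2, -2.2]
grip_width: 0.0508
7.95 [ 0.63574599 -0.20829215  0.16388063] [-1.13486326  0.50370615 -2.05227833] [[-0.001  0.995 -0.098]
 [ 0.001 -0.098 -0.995]
 [-1.    -0.001 -0.001]]
phase exp 46.65792395159654 c [ 0.63425326 -0.20814468] to go tool y,z cm [-0.00062046  0.1617328   0.57240429]
```

View pics/o3.png

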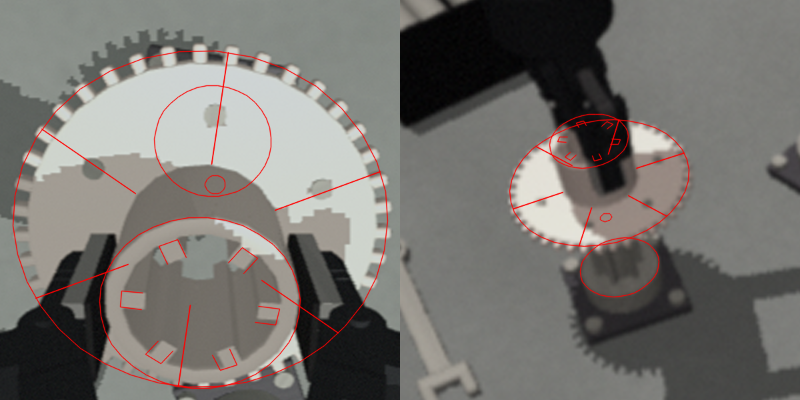

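The overlay agrees with the held sprocket: teeth and rim line up, and the phase is within 2–3°. Still to go are 0.2 cm along tool y and 0.6 cm along z, then down gently.

```bash
python3 -m jog '[[[0,0.2,0.6],0,1],[[0,0.2,0.6],0,1],[[0,0.2,0.6],0,1],[[1,0.2,0.6],0,1],[[2,0.2,0.6],0,1],[[3,0.2,0.6],0,1],[[4.2,0.2,0.6],0,1],[[4.2,0.2,0.6],0,1]]' 80
python3 -m jog '[[[0.4,0,0],0,1],[[0.8,0,0],0,1],[[1.1,0,0],0,1],[[1.4,0,0],0,1],[[1.7,0,0],0,1],[[2,0,0],0,1],[[2,0,0],0,1],[[2,0,0],0,1]]'
```

```text
t: 8.75
position: [0.6357, -0.2153, 0.1186]
eef_rot: [-109.0, 89.6, 155.2]
contact_force: [-0.9, -0.4, -2.8]
grip_width: 0.0501
t: 9.55
position: [0.6378, -0.2162, 0.1022]
eef_rot: [-77.6, 90.0, -173.3]
contact_force: [-0.6, 0.6, -3.4]
grip_width: 0.0505
```

The underside is at about 56 mm, below the 68 mm spline tops, with no resistance, so it has meshed. Continuing down.

```bash
python3 -m jog '[[[0.5,0,0],0,1],[[1,0,0],0,1],[[1.5,0,0],0,1],[[1.9,0,0],0,1],[[2.2,0,0],0,1],[[2.5,0,0],0,1],[[2.8,0,0],0,1],[[2.8,0,0],0,1]]'
```

```text
t: 10.35
position: [0.6377, -0.2162, 0.0765]
eef_rot: [-100.1, 89.9, 164.2]
contact_force: [-6.5, 2.1, 7.9]
grip_width: 0.0499
```

Contact at the shoulder: TCP at 76.5 mm, force up about 8 N. Pressing a little more and holding.

```bash
python3 -m jog '[[[0.15,0,0],0,1],[[0.3,0,0],0,1],[[0.3,0,0],0,1],[[0.3,0,0],0,1],[[0.3,0,0],0,1],[[0.3,0,0],0,1],[[0.3,0,0],0,1],[[0.3,0,0],0,1]]'
python3 - <<'E'
from h import *
q=manip.capture("scene"); sc=(.6353,-.214)
it=[circ(sc,.038,.061),circ(sc,.076,.026)]
cv2.imwrite("pics/o4.png",overlay(q,q["frame"],proj(q,(*sc,.06)),it,60,5))
E
```

```text
t: 11.15
position: [0.6377, -0.2162, 0.0764]
eef_rot: [-99.1, 89.9, 165.2]
contact_force: [-10.8, 4.1, 18.1]
grip_width: 0.0502
```

View pics/o4.png

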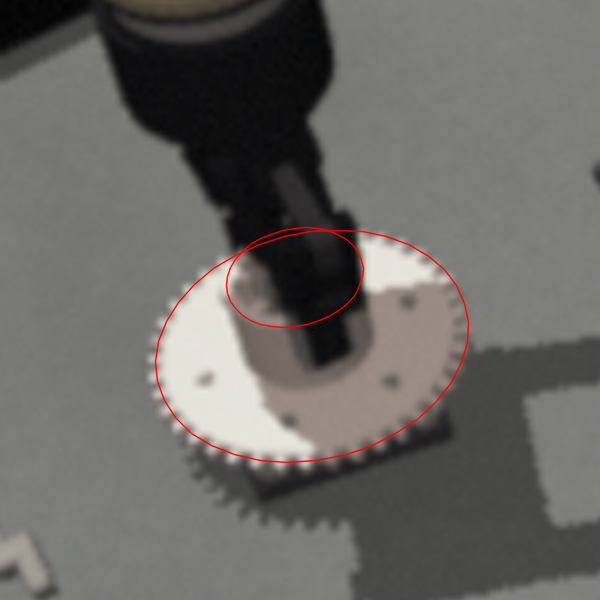

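The sprocket is home: rim and boss sit on the predicted outlines to within about 1 px. Relieving the press, opening, and retreating.

```bash
python3 -m jog '[[[-0.25,0,0],0,1],[[-0.25,0,0],0,1],[[-0.25,0,0],0,0.3],[[-0.25,0,0],0,-0.3],[[-0.25,0,0],0,-1],[[-0.25,0,0],0,-1],[[-0.25,0,0],0,-1],[[-0.25,0,0],0,-1]]'
python3 -m jog '[[[-1,0,0],0,-1],[[-2,0,0],0,-1],[[-4,0,0],0,-1],[[-7,0,0],0,-1],[[-11,0,0],0,-1],[[-14,0,0],0,-1],[[-14,0,0],0,-1],[[-14,0,0],0,-1]]'
python3 - <<'E'
from h import *
q=manip.capture("scene");p=manip.capture("wrist"); sc=(.6353,-.214)
it=[circ(sc,.038,.061),circ(sc,.076,.026)]
for n in(q,p):
  for th in ["small_mid","hub_mid"]: print([(d["xyz"],round(d["score"],2)) for d in manip.boxes_of(th,n)[:1]])
A=overlay(q,q["frame"],proj(q,(*sc,.06)),it,60,3.3);B=cv2.resize(overlay(p,p["frame"],proj(p,(*sc,.05)),it,100,2),A.shape[1::-1])
cv2.imwrite("pics/o5.png",np.hstack([A,B]))
E
```

```text
t: 12.0
position: [0.6379, -0.2163, 0.0736]
eef_rot: [60.6, 90.0, -35.1]
contact_force: [1.0, -0.4, 0.1]
grip_width: 0.0855
t: 12.8
position: [0.6387, -0.2166, 0.2162]
eef_rot: [71.0, 89.8, -24.7]
contact_force: [0.0, -0.8, -1.1]
grip_width: 0.0854
[([0.6096, 0.1687, 0.0046], 0.9)]
[([0.5245, 0.0064, 0.0221], 0.86)]
[]
[([0.536, -0.0026, 0.032], 0.82)]
```

View pics/o5.png

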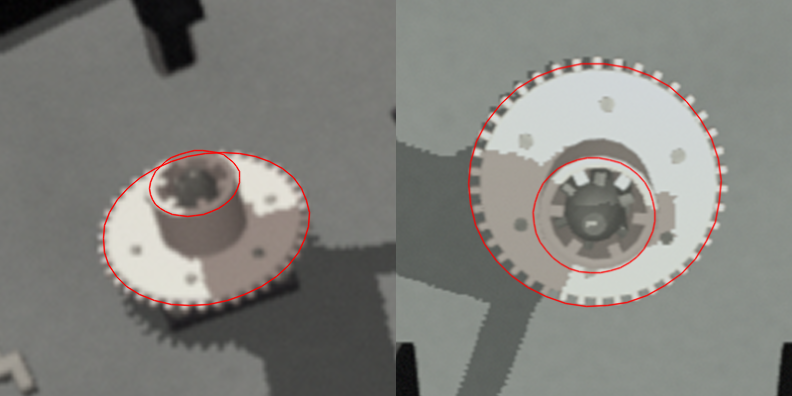

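The sprocket sits level on the stub with the cone tip inside its bore, and it matches the home outlines in both views. The gripper is clear and the bystanders haven't moved. Handing in.

```bash
python3 -c "
from station import manip
print(manip.close_job())"
```

```text
the job is handed in; nothing more can be done
None
```

The larger white sprocket is on the splined stub, meshed and fully home, and the job was handed in at about 13 s of the 48 s allowed.

- **Method:** I gripped the boss, turned the sprocket about −24° to line up the splines, and lowered it. It met no resistance going past the spline tops. I pressed it onto the shoulder with about 18 N (the force reading) while still gripped, then opened the gripper and backed off 14 cm.
- **Seating:** After release, the rim and boss match the predicted home outlines to about 1–2 mm in the scene and wrist views. The final wrist view shows the stub's cone tip inside the bore. The tool stopped at the height expected for home (76.4 mm).
- **Bystanders:** The scene camera shows the smaller sprocket and the hub within about 3 mm of their starting positions. The wrist camera's hub estimate was about 15 mm away from that. I take this as the different viewing angle, because the scene view shows it unmoved. The wrist camera did not detect the smaller sprocket.
- **Stub centre:** At full depth the tool read about 2 mm beyond my estimate of the stub centre. This was within the play of the fit and did not stop it seating.

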